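# Lay the tall measuring cylinder down in its rack

### The job

The tall measuring cylinder standing in the steel rack is easily knocked over: tip it onto its side, towards the red padded V rest, and let it down gently so that its tube ends up lying in the V. Guide it with the fingertips all the way down so that it never drops, with its foot staying on the bench inside the rack: do not pinch it hard, pick it up or carry it. Leave the beaker, bottle and flask alone, and finish clear of everything.

Things in the scene. Friction and masses are not known exactly. Their poses are not given: they have to be found in the camera images.
- cylinder: Tall measuring cylinder, 0.14-0.24 kg, 230 mm, upright in the rack: white tube 24 mm thick with fine blue marks, blue hexagonal foot 12 mm thick, 66 mm across flats, 76 across corners. Origin: centre of the foot's underside; z along the tube; flats face its +x, -x and every 60 degrees. Centre of mass 73 mm up: tipped over the +x flat it balances at 24 degrees, then falls by itself.
- mouth (a point): Centre of the blue-rimmed mouth at the top of the cylinder, 230 mm above the underside, on the tube's axis (treat the top as closed).
- rack: Fixed steel rack. Origin: on the bench; x points to the V rest (tip that way), z up. The foot starts on the bench within 12 mm of the origin, its +x within 0.03 rad of the rack's. Heel stop behind the foot: 22 mm high, inner face at x = -47 mm, keeps it from sliding back. Side rails 8 mm high at y = +-56 mm, x -47 to 207. Red V rest at x = 187 to 207; bench free beyond.
- rest (a point): Bottom of the V of the red padded rest, rack x = 197 mm, 45 mm above the bench. The V opens upward at 90 degrees; wings reach 35 mm to either side in y, 78 mm above the bench. With the tube in it and the foot's front edge on the bench the cylinder is tipped about 80 degrees from upright, its mouth about 60 mm beyond the rest.
- beaker: Clear plastic beaker, loose, 68 mm wide, 85 mm high; origin at the centre of its underside. Leave alone.
- reagent_bottle: Amber bottle with black cap, loose, 58 mm wide, 115 mm high; origin at the centre of its underside. Leave alone.
- flask: Green conical flask, loose, 72 mm wide at the foot, 105 mm high; origin at the centre of its underside. Leave alone.
Not all that is in view belongs to the job. What is meant by the cylinder is not pink, and is the smaller of those in its own colour.

How it is judged:
By the outcome, as a careful person would: the job done as asked, in the order asked, and still so for the second after the job is handed in, with the robot touching nothing.
It also fails if it takes over 61 s, if anything falls off the work surface, if the arm or the gripper's body presses on something with over 40 N, if the wrist force passes 120 N, or if a joint passes its speed limit or range.

### The arm

A 6-joint arm with a two-finger parallel gripper is mounted at the origin on the work surface. World frame = base frame: x ahead of the robot, y to its left, z up, the work surface at z = 0. Lengths are in mm, angles in degrees, forces in N, time in s.
With the tool pointing down it reaches from about 250 to 775 mm from the base axis. Payload 8.9 kg.
Tool frame: the origin (TCP) lies midway between the tips of the shut fingers; the grasp point (between the pads) lies 19 mm behind it; z points along the fingers, y is the line along which they close (so a half turn about z gives the same grasp; the last joint's range is limited). The gripper opens to 85 mm and grips with 20 to 120 N. Pads are 22 mm wide; open, the fingers measure 114 mm over their backs; the gripper's body (76 mm by 85 mm) begins 54 mm behind the grasp point. The pads swing forward as they close: fully open they stand 13 mm farther back than shut.
Start: joints at [-75.017, 16.656, -8.789, 64.555, 0, 82.019], TCP at [204.833, -483.391, 231.305] pointing down, gripper open.
Joint ranges: [-144.48, 144.48], [-52.06, 99.96], [-74.48, 78.29], [-112.23, 115.85], [-86.99, 84.42], [-180, 180]. Speed limits (degrees/s): [127.2, 127.2, 159.86, 180, 180, 180].

### API

Orientations are given as [roll, pitch, yaw] about the fixed x, y, z axes, in that order (R = Rz(yaw) Ry(pitch) Rx(roll)).
In Python, from station import bot, imaging, ticket gives the robot as it stands. Calls block until the motion is done:
- bot.goto(position, orientation): joint-space move of the TCP to a pose.
- bot.move_l(position, rotation=None, rate=150, max_force=None): straight line of the TCP; rotation=None keeps the orientation; rate is the mean speed in mm/s. With max_force (N) it stops when the force on the tool has changed by that much, and returns True; else False.
- bot.goto_joints(angles): joint-space move.
- bot.set_gripper(opening): opening from 0.0 (shut) to 1.0 (fully open); the grip force is fixed at half the most; returns when the fingers have stopped.
- bot.dwell(seconds).
- bot.ik(position, orientation): joint angles nearest the present ones, or None.
- imaging.camera(name): name is "scene" or "top" or "wrist"; returns (picture, depth): 480x640x3 uint8, red, green, blue; 480x640 float32, mm along the optical axis (not along the pixel's ray), 0 where there is no reading.
- imaging.camera_info(name): a dict with "camera_matrix" (3x3 intrinsics, pixels), "world_to_cam" (4x4, takes a point from world to camera coordinates). Camera axes: x right, y down, z forward; pixel columns grow to the right and rows downward; lengths in mm; the calibration is good to about 2 mm. The wrist camera is an equidistant fisheye: a pixel r from the principal point sees the ray r / f radians off the axis. A picture is of the moment at which its call begins: read the wrist's pose just before it. camera_info takes no time and is no camera call; for the wrist camera it gives the pose at the moment of the call.
A pose or a line that the arm cannot do raises bot.PlanningError and nothing moves.
- ticket.close_job(): hands the job in; it is judged then, once.
Readings, each from a call of its own:
- bot.get_time(): time.
- bot.get_qpos(): joint angles.
- bot.get_joint_velocities(): joint speeds.
- bot.get_joint_torque(): joint torques, N m.
- bot.get_ee_pos(): TCP position.
- bot.get_tcp_rot(): TCP orientation.
- bot.get_force(): force on the tool from outside, world axes, zero at the start.
- bot.get_ft_torque(): the same for the moment, N m.
- bot.get_opening(): opening from 0.0 (shut) to 1.0 (fully open).
- bot.get_grasp_force(): force on a finger pad.
Only numpy, scipy, OpenCV 4.12 (cv2) and the standard library are available. Lean on these libraries where they do the work, as an engineer would, in place of code of your own. Each camera call takes 0.05 s, during which the arm holds its last target. There are 200 camera calls.

## Working session

There is one attempt and no reset: what is moved stays moved. The work goes in short steps, each a Python script; the robot and the scene stay as the last script left them, time stands still between calls to the robot, and variables do not carry over. Pictures are saved under pics/ and viewed, at most 10 in all, crops included, and the job is handed in when it is done.

```bash
ls; mkdir -p pics
python3 - <<'E'
from station import bot, imaging
import cv2, numpy as np
for n in ("scene","top"):
    p,d=imaging.camera(n); cv2.imwrite(f"pics/{n}0.png",p[:,:,::-1]); np.savez(f"{n}0.npz",p=p,d=d,K=imaging.camera_info(n)["camera_matrix"],T=imaging.camera_info(n)["world_to_cam"])
    print(np.round(imaging.camera_info(n)["world_to_cam"],3))
print(bot.get_tcp_rot(),bot.get_time())
E
```

```text
pics
[[ 1.520000e-01  9.880000e-01  1.300000e-02 -1.075300e+01]
 [ 7.040000e-01 -9.900000e-02 -7.030000e-01 -2.995690e+02]
 [-6.930000e-01  1.160000e-01 -7.110000e-01  1.398662e+03]
 [ 0.000000e+00  0.000000e+00  0.000000e+00  1.000000e+00]]
[[ 1.00000e-03 -1.00000e+00 -1.30000e-02 -6.73000e+01]
 [-9.97000e-01  0.00000e+00 -8.30000e-02  5.67959e+02]
 [ 8.30000e-02  1.30000e-02 -9.96000e-01  8.42080e+02]
 [ 0.00000e+00  0.00000e+00  0.00000e+00  1.00000e+00]]
[-1.79935703e+02 -9.66702740e-03  2.29630997e+01] 0.1
```

View pics/scene0.png

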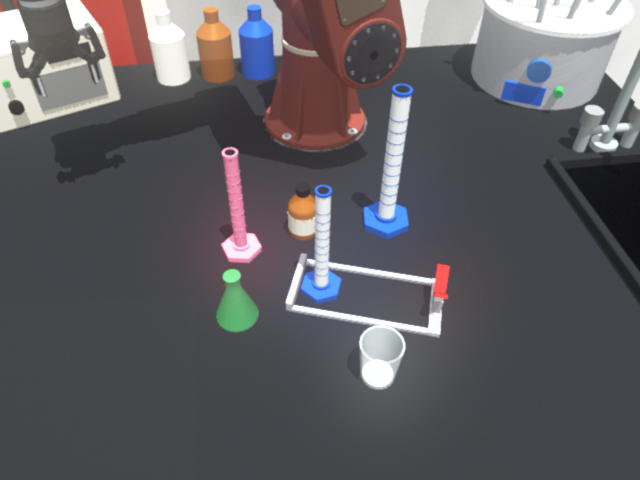

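View pics/top0.png

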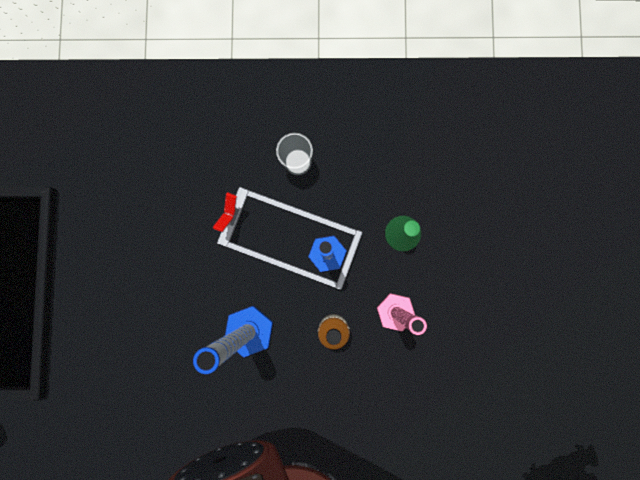

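The small blue cylinder stands in the rack (scene: foot (321,286), mouth (323,190); top: mouth (326,247)). The V rest is at top (226,213) and the heel at (350,262). The larger blue cylinder (foot at top (250,332)) and the amber bottle are on the robot's side.

```bash
cat > h.py <<'E'
import numpy as np
def unproj(z,uv,d=None,height=None):
    K,T=z["K"],z["T"]; Ti=np.linalg.inv(T); uv=np.atleast_2d(uv).astype(float)
    r=np.c_[(uv[:,0]-K[0,2])/K[0,0],(uv[:,1]-K[1,2])/K[1,1],np.ones(len(uv))]
    if height is None: return (r*np.asarray(d)[:,None])@Ti[:3,:3].T+Ti[:3,3]
    w=r@Ti[:3,:3].T; o=Ti[:3,3]; return o+w*((height-o[2])/w[:,2])[:,None]
E
python3 - <<'E'
import numpy as np, cv2
from h import unproj
P=[];C=[]
np.set_printoptions(precision=1,suppress=True)
for n in("top","scene"):
    z=np.load(n+"0.npz"); d=z["d"]; v,u=np.nonzero(d>0); X=unproj(z,np.c_[u,v],d[v,u]); c=z["p"][v,u].astype(int)
    hsv=cv2.cvtColor(z["p"],cv2.COLOR_RGB2HSV)[v,u].astype(int)
    work=(X[:,0]>150)&(X[:,0]<750)&(abs(X[:,1])<450)&(X[:,2]<400)
    print(n,"bench z",np.median(X[work&(c.max(1)<60),2]))
    blue=work&(abs(hsv[:,0]-110)<12)&(hsv[:,1]>150)&(hsv[:,2]>80)
    red=work&((hsv[:,0]<6)|(hsv[:,0]>174))&(hsv[:,1]>180)&(hsv[:,2]>100)&(X[:,0]>300)
    white=work&(hsv[:,1]<40)&(hsv[:,2]>130)&(X[:,2]<30)&(X[:,0]>300)
    amber=work&(abs(hsv[:,0]-13)<6)&(hsv[:,1]>150)&(X[:,0]>200)
    green=work&(abs(hsv[:,0]-65)<12)&(hsv[:,1]>100)
    for nm,m in dict(blue=blue,red=red,white=white,amber=amber,green=green).items():
        img=np.zeros(d.shape,np.uint8); img[v[m],u[m]]=1
        k,l,st,_=cv2.connectedComponentsWithStats(img)
        for i in range(1,k):
            if st[i,4]<25: continue
            s=l[v,u]==i; q=X[s&m]; print(nm,st[i,4],"px",st[i,:2]+st[i,2:4]//2,"lo",np.percentile(q,2,0),"hi",np.percentile(q,98,0),"med",np.median(q,0))
z=np.load("top0.npz")
# rail outer corners by pixel, heights approx
E
```

```text
top bench z -0.26089860956312805
blue 876 px [327 253] lo [503.3 -99.4  -1.2] hi [567.4 -33.2 231. ] med [529.2 -69.1  11.8]
blue 1291 px [249 332] lo [337.3  46.6  -0.5] hi [424.4 129.5  24.8] med [391.2  78.7  15.3]
blue 319 px [206 361] lo [301.7  73.3  -0.7] hi [396.8 190.9 303.4] med [380.2  90.2 301.1]
red 202 px [230 203] lo [610.5 106.2   1.1] hi [658.6 131.9  78. ] med [627.7 118.2  63.1]
red 198 px [223 222] lo [575.3 118.7   1.3] hi [609.4 147.8  78.1] med [591.8 131.5  63. ]
white 312 px [296 158] lo [714.4 -25.8   0.7] hi [747.2  17.4  10.2] med [731.   -3.1   3.8]
white 1886 px [289 238] lo [ 473.8 -126.7   -1.4] hi [661.  145.1  23.4] med [562.4   6.    8.3]
amber 557 px [334 334] lo [ 358.8 -104.9   66.5] hi [411.1 -53.6  94.8] med [390.8 -79.1  80.8]
green 1018 px [403 233] lo [ 543.1 -251.7   -0.2] hi [ 607.2 -186.   106.3] med [ 570.4 -211.1   39.6]
scene bench z 1.1577017765787332
blue 141 px [402  90] lo [367.2  70.7 296.7] hi [399.2 101.8 303.7] med [389.3  84.3 301.6]
blue 104 px [323 191] lo [262.7 -80.6  -0.3] hi [548.   -4.6 232.3] med [538.4 -68.6 230.2]
bl
[... 543 characters left out ...]
29.7] med [544.8 -69.6  24.5]
white 236 px [380 355] lo [697.2 -20.    3.9] hi [714.7  16.5  29.6] med [701.4   1.4  19.2]
white 25 px [402 358] lo [685.8  29.   -1.9] hi [717.5  48.5   3.8] med [696.2  41.4   0.1]
white 122 px [369 379] lo [729.6 -35.7  -0.9] hi [749.8 -16.6  28.7] med [743.7 -28.   14.4]
white 52 px [392 378] lo [721.8   3.1  -1.9] hi [749.8  26.5  29.1] med [745.7  10.4   8.5]
amber 418 px [302 205] lo [ 383.8 -105.7   69. ] hi [413.6 -62.8  96.5] med [401.5 -84.8  82.1]
green 177 px [231 276] lo [ 564.1 -233.   102.3] hi [ 590.1 -208.7  107.5] med [ 578.  -221.   105.1]
green 1242 px [237 310] lo [ 580.8 -251.1    3.3] hi [ 611.  -190.3   74.8] med [ 595.9 -220.2   31.2]
```

Run:
```python
import cv2
a=cv2.imread("pics/top0.png")[170:300,200:380]; cv2.imwrite("pics/topcrop.png",cv2.resize(a,None,fx=4.4,fy=4.4,interpolation=cv2.INTER_CUBIC))
```

```text
(no output)
```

View pics/topcrop.png

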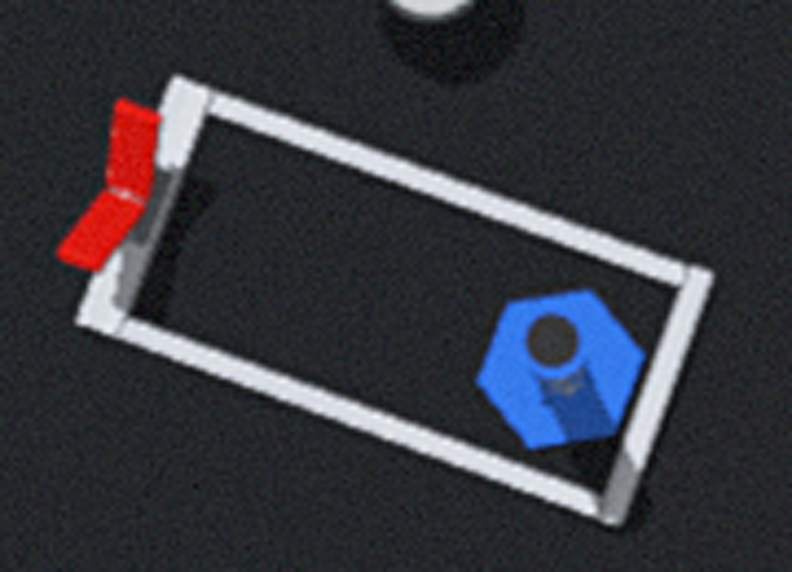

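The crop shows the far rail's inner edge from (215,112) to (685,285), the near rail's from (130,322) to (600,495), the V bottom at (125,193), and the mouth at (552,341). The foot's flat faces the V.

```bash
cat >> h.py <<'E'
O=None
def frame(th): 
    return np.array([np.cos(th),np.sin(th),0]),np.array([-np.sin(th),np.cos(th),0]),np.array([0,0,1.])
def pose(C,th,tilt,phi,psi,s,over):
    """TCP position and rpy; C = foot centre (xy), th = rack yaw, angles in deg."""
    from scipy.spatial.transform import Rotation as R
    xr,yr,zw=frame(th); t,f,p=np.radians([tilt,phi,psi])
    a=np.sin(t)*xr+np.cos(t)*zw; n=np.cos(t)*xr-np.sin(t)*zw
    piv=np.array([C[0],C[1],0])+33*xr
    g=piv-33*n+s*a
    tz=np.cos(f)*(-np.cos(p)*yr+np.sin(p)*n)-np.sin(f)*a
    ty=np.cos(p)*n+np.sin(p)*yr
    M=lambda sg: np.c_[np.cross(sg*ty,tz),sg*ty,tz]
    return [(g+over*tz,R.from_matrix(M(sg)).as_euler('xyz',degrees=True)) for sg in(1,-1)],g,tz
E
python3 - <<'E'
import numpy as np
from h import *
from station import bot
np.set_printoptions(precision=1,suppress=True)
z=np.load("top0.npz")
U=lambda c,h: unproj(z,np.array(c)/4.4+[200,170],height=h)
far=U([(215,112),(685,285)],8); near=U([(130,322),(600,495)],8); vb=U([(138,197),(113,190)],45); m=U([(552,341)],230)
foot=U([(516,300),(588,291),(643,355),(617,436),(530,449),(477,381)],12)
for q in (far,near): d=q[0]-q[1]; print(q, np.degrees(np.arctan2(d[1],d[0])))
print("V",vb,"mouth",m,"foot",foot.mean(0), np.linalg.norm(foot[:3]-foot[3:],axis=1))
d=(far[0]-far[1])/np.linalg.norm(far[0]-far[1]); th=np.arctan2(d[1],d[0])
nl=np.array([-d[1],d[0],0]); print("rail gap",nl@(near[0]-far[0]))
e=foot[:3]-foot[3:]; print("corner angles",np.degrees(np.arctan2(e[:,1],e[:,0])))
# d6 estimate: tools with horizontal tangential direction
for b in (20,45):
  from scipy.spatial.transform import Rotation as R
  for y in (0,):
    tz=np.array([0,np.cos(np.radians(b)),-np.sin(np.radians(b))]); tx=np.array([1.,0,0]); M=np.c_[tx,np.cross(tz,tx),tz]
    j=bot.ik([500,100,200],R.from_matrix(M).as_euler('xyz',degrees=True)); print(j)
    if j is not None: print("d6",(100-500*np.tan(np.radians(j[0])))/np.cos(np.radians(b)))
E
```

```text
[[ 652.5   92.1    8. ]
 [ 572.1 -124.8    8. ]] 69.65428191059478
[[555.2 129.7   8. ]
 [476.4 -85.8   8. ]] 69.93233209440943
V [[608.  118.4  45. ]
 [611.1 129.5  45. ]] mouth [[533.8 -67.7 230. ]] foot [533.7 -68.5  12. ] [77.  76.5 76.4]
rail gap 104.3567634527162
corner angles [ 36.6 -20.1 -81.1]
[-30.   44.8  -9.7  89.5  54.5 120.6]
d6 413.5769039089081
[-22.6  26.5 -15.5  69.   40.8 149.5]
d6 435.6660427381794
```

Rack yaw is 69.8°, and the foot sits at rack (-10, +4), which agrees with the given layout. Next I check that the path is reachable.

```bash
cat >> h.py <<'E'
C=np.array([533.8,-68.2]); TH=np.radians(69.0)   # foot centre, tipping direction
S,OVER=203.,16.
def sched(t): return np.interp(t,[0,25,80],[62,60,PHI_END]), np.interp(t,[0,25,80],[0,0,PSI_END])
PHI_END,PSI_END=35,20
E
python3 - <<'E'
import numpy as np, h
from station import bot
np.set_printoptions(precision=1,suppress=True)
for pe,ps in ((35,20),(50,15),(25,20)):
  h.PHI_END,h.PSI_END=pe,ps; print(pe,ps)
  for t in (0,20,40,60,72,82):
    P,g,tz=h.pose(h.C,h.TH,t,*h.sched(t),h.S,h.OVER)
    for k,(p,o) in enumerate(P):
      j=bot.ik(p,o); print(t,k,p,"wc",p-324*tz,"j",j)
P,g,tz=h.pose(h.C,h.TH,0,62,0,h.S,-110)
for p,o in P: print(p,o,bot.ik(p,o))
E
```

```text
35 20
0 0 [540.8 -70.9 188.9] wc [398.8 -16.4 474.9] j [-12.9   2.2 -42.2  17.9  -3.8   7.2]
0 1 [540.8 -70.9 188.9] wc [398.8 -16.4 474.9] j [ -12.9    2.2  -42.2   17.9   -3.8 -172.8]
20 0 [565.1  -8.8 189. ] wc [450.2 138.5 453.7] j [  8.2  12.5 -32.3  25.9 -30.   18.6]
20 1 [565.1  -8.8 189. ] wc [450.2 138.5 453.7] j [   8.2   12.5  -32.3   25.9  -30.  -161.4]
40 0 [589.5  50.4 166.3] wc [463.8 262.1 376.9] j [ 21.6  25.4 -26.   28.1 -48.6  18.8]
40 1 [589.5  50.4 166.3] wc [463.8 262.1 376.9] j [  21.6   25.4  -26.    28.1  -48.6 -161.2]
60 0 [610.2  99.5 122.3] wc [459.  339.2 279.4] j [ 29.1  37.5 -22.6  24.3 -60.8   8.6]
60 1 [610.2  99.5 122.3] wc [459.  339.2 279.4] j [  29.1   37.5  -22.6   24.3  -60.8 -171.4]
72 0 [619.3 121.2  87.5] wc [454.2 366.1 220.8] j [ 31.7  43.9 -21.6  19.5 -65.6  -1.4]
72 1 [619.3 121.2  87.5] wc [454.2 366.1 220.8] j [ 31.7  43.9 -21.6  19.5 -65.6 178.6]
82 0 [624.5 133.7  55.2] wc [453.1 383.1 171. ] j [ 33.2  49.5 -19.6  17.4 -69.   -8.7]
82 1 [624.5 133.7  55.2] wc [453.1 383.1 171. ] j [ 33.2  49.5 -19.6  17.4 -69.  171.3]
50 15
0 0 [540.8
[... 1613 characters left out ...]
1  -49.5 -163.7]
60 0 [611.7 100.3 122.8] wc [429.8 323.8 270.8] j [ 29.2  34.8 -32.5   4.1 -61.2  -2.7]
60 1 [611.7 100.3 122.8] wc [429.8 323.8 270.8] j [ 29.2  34.8 -32.5   4.1 -61.2 177.3]
72 0 [621.2 122.6  87.8] wc [417.3 339.1 216.3] j [ 31.3  40.7 -35.8 -12.1 -63.9 -20.2]
72 1 [621.2 122.6  87.8] wc [417.3 339.1 216.3] j [ 31.3  40.7 -35.8 -12.1 -63.9 159.8]
82 0 [626.6 135.5  55.1] wc [412.6 347.9 173.6] j [ 32.4  46.  -36.6 -22.1 -65.2 -33. ]
82 1 [626.6 135.5  55.1] wc [412.6 347.9 173.6] j [ 32.4  46.  -36.6 -22.1 -65.2 147. ]
[485.6 -49.7 300.1] [180.  28. 159.] [-11.4 -10.7 -35.5  37.6  -4.5   8.5]
[485.6 -49.7 300.1] [180. -28. -21.] [ -11.4  -10.7  -35.5   37.6   -4.5 -171.5]
```

Run:
```python
import numpy as np, h, cv2
from station import bot, imaging
np.set_printoptions(precision=2,suppress=True)
P,g,tz=h.pose(h.C,h.TH,0,62,0,h.S,-170); p,o=P[0]
j=np.array(bot.ik(p,o)); print(p,j)
k=j.copy(); k[0]=-75; k[5]=60
bot.goto_joints(k.tolist()); bot.goto_joints(j.tolist()); print(bot.get_ee_pos())
p,o=h.pose(h.C,h.TH,0,62,0,h.S,h.OVER)[0][0]
print(bot.move_l(p.tolist(),o.tolist(),rate=100,max_force=6), bot.get_ee_pos(),bot.get_force(),bot.get_time())
bot.set_gripper(0.5); print(bot.get_opening(),bot.get_grasp_force(),bot.get_force())
bot.set_gripper(0.42); print(bot.get_opening(),bot.get_grasp_force(),bot.get_force())
a,_=imaging.camera("scene"); b,_=imaging.camera("wrist"); print(bot.get_time())
cv2.imwrite("pics/c1.png",np.hstack([cv2.resize(a[120:320,230:430],(400,400),interpolation=cv2.INTER_CUBIC),cv2.resize(b,(400,300)) if 0 else cv2.resize(b[40:440,120:520],(400,400))])[:,:,::-1])
```

```text
[459.29 -39.6  353.1 ] [-10.58 -15.21 -30.64  46.97  -4.87   9.23]
[459.35 -40.24 352.9 ]
False [540.96 -70.88 189.34] [-0.04 -0.65 -0.1 ] 4.6417
0.4980584111780016 0.0 [0.52 0.68 0.84]
0.4228557375723368 0.0 [0.05 0.58 0.25]
5.475
```

View pics/c1.png

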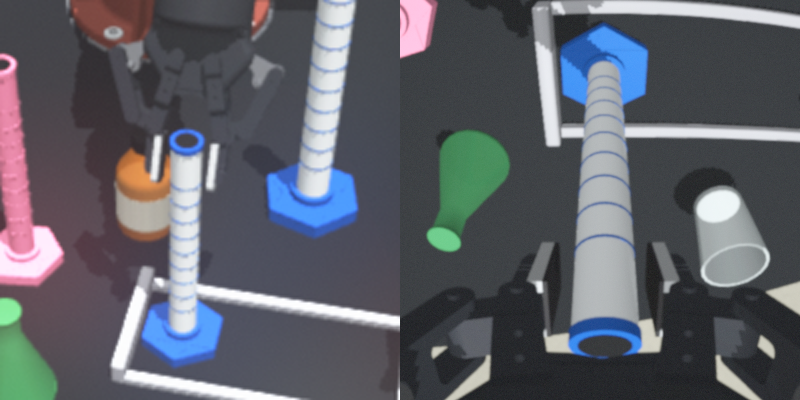

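The tube is centred between the pads: in the wrist view the tube is at column 605, with the pads at about 553 and 657. I'll close in small steps until there is barely any clearance.

Run:
```python
import numpy as np, cv2
from station import bot, imaging
np.set_printoptions(precision=2,suppress=True)
for q in np.arange(0.40,0.25,-0.015):
    bot.set_gripper(q); f=bot.get_grasp_force(); o=bot.get_opening(); print(round(q,3),round(o,3),f,bot.get_force())
    if f>0.3 or o>q+0.008: bot.set_gripper(o+0.02); break
print(bot.get_opening(),bot.get_grasp_force(),bot.get_time())
b,_=imaging.camera("wrist"); cv2.imwrite("pics/c2.png",cv2.resize(b[40:440,120:520],(500,500))[:,:,::-1])
```

```text
0.4 0.401 0.0 [-0.14  0.21 -0.05]
0.385 0.389 0.0 [-0.25  0.34 -0.3 ]
0.37 0.368 0.0 [-0.14  0.28 -0.3 ]
0.355 0.353 0.0 [-0.11 -0.23  0.24]
0.34 0.339 0.0 [ 0.65 -0.09 -0.12]
0.325 0.322 0.0 [ 0.15 -0.24 -0.05]
0.31 0.309 0.0 [-0.18 -0.51  0.81]
0.295 0.293 0.1087020244449377 [0.2  0.51 0.49]
0.28 0.28 1.6170597821474075 [0.59 0.36 0.04]
0.30211564636101035 0.0 7.6417
```

View pics/c2.png

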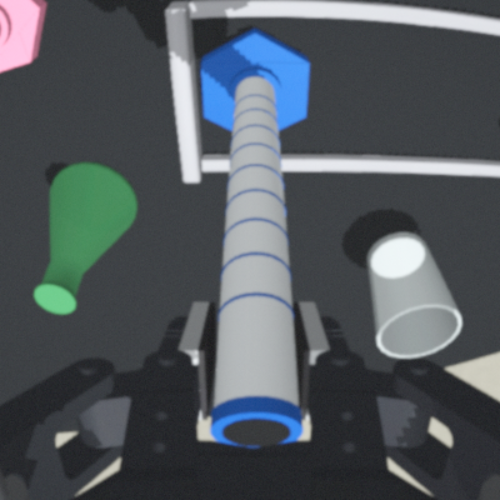

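Run:
```python
import numpy as np, cv2, h
from station import bot, imaging
np.set_printoptions(precision=2,suppress=True)
bot.set_gripper(0.31)
for t in np.arange(4,77,4):
    p,o=h.pose(h.C,h.TH,t,*h.sched(t),h.S,h.OVER)[0][0]
    r=bot.move_l(p.tolist(),o.tolist(),rate=28,max_force=10)
    print(t,r,bot.get_force(),round(bot.get_grasp_force(),2),round(bot.get_time(),2))
    if r: break
a,_=imaging.camera("scene"); b,_=imaging.camera("wrist")
cv2.imwrite("pics/c3.png",np.hstack([cv2.resize(a[180:360,260:460],(440,396),interpolation=cv2.INTER_CUBIC),cv2.resize(b,(360,270)) if 0 else cv2.resize(b[40:440,120:520],(360,396))])[:,:,::-1])
```

```text
4 False [-0.53 -0.86 -0.04] 0.14 8.53
8 False [-0.8  -0.76  1.05] 0.11 9.16
12 False [ 0.02 -1.08 -0.43] 0.08 9.78
16 False [-0.56 -0.56 -0.85] 0.05 10.41
20 False [0.34 0.2  0.2 ] 0.03 11.03
24 False [-1.18 -0.01  0.05] 0.0 11.66
28 False [ 0.19  0.59 -0.29] 0.03 12.29
32 False [ 0.47 -0.04  0.54] 0.06 12.93
36 False [ 0.19  0.22 -0.16] 0.09 13.57
40 False [1.08 0.35 0.58] 0.12 14.22
44 False [ 0.39 -1.05 -0.  ] 0.15 14.86
48 False [ 1.33 -0.01 -0.57] 0.17 15.5
52 False [ 0.58 -0.39 -0.97] 0.2 16.15
56 False [-0.11  0.06 -0.07] 0.22 16.8
60 False [ 0.26  0.29 -1.02] 0.25 17.45
64 False [ 0.69  0.72 -0.34] 0.27 18.1
68 False [ 0.47  0.78 -1.05] 0.29 18.75
72 False [-0.37  0.26 -0.67] 0.31 19.4
76 False [-0.57  0.18  0.09] 0.32 20.05
```

View pics/c3.png

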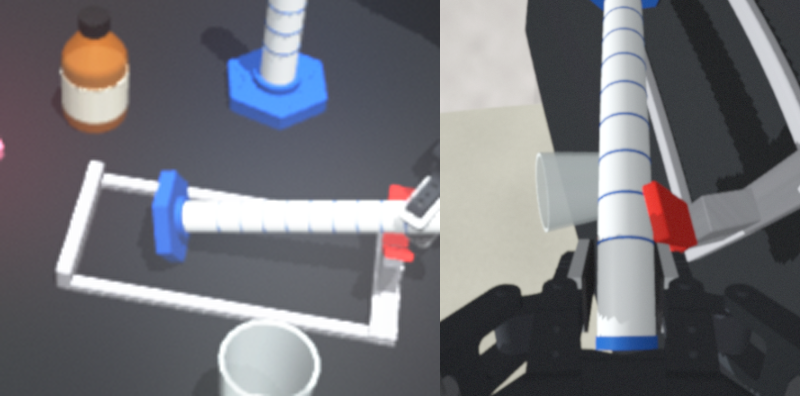

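The tube is down to 76° above the red V, and the foot is standing on its front edge inside the rack. Now I lower it the rest of the way until the V takes the weight.

Run:
```python
import numpy as np, cv2, h
from station import bot, imaging
np.set_printoptions(precision=2,suppress=True)
for t in np.arange(77,83.1,0.5):
    p,o=h.pose(h.C,h.TH,t,*h.sched(t),h.S,h.OVER)[0][0]
    r=bot.move_l(p.tolist(),o.tolist(),rate=12,max_force=5); f=bot.get_grasp_force()
    print(t,r,bot.get_force(),round(f,2),round(bot.get_time(),2))
    if r or f<0.1: break
a,_=imaging.camera("scene"); b,_=imaging.camera("wrist")
cv2.imwrite("pics/c4.png",np.hstack([cv2.resize(a[180:360,260:460],(440,396),interpolation=cv2.INTER_CUBIC),cv2.resize(b[40:440,120:520],(360,396))])[:,:,::-1])
```

```text
77.0 False [ 0.94  0.65 -0.31] 0.31 20.59
77.5 False [ 0.74  0.4  -0.23] 0.55 20.89
78.0 False [ 1.11 -1.51  2.9 ] 1.7 21.19
78.5 False [ 1.95 -0.89  5.43] 3.03 21.49
79.0 False [ 2.37 -1.43  7.45] 3.97 21.79
79.5 False [ 4.32 -1.31  8.29] 4.75 22.09
80.0 True [1.02 2.86 1.94] 1.61 22.3
```

View pics/c4.png

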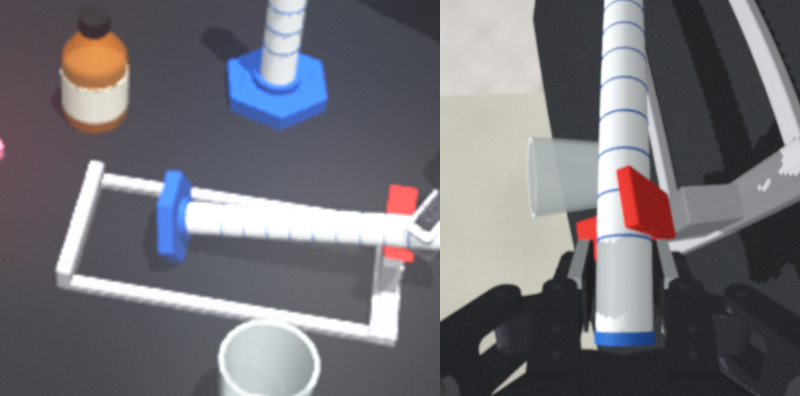

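The contact force rose to about 8 N and then fell to 2 N, so the tube slid off a wing into the V. The picture shows it lying between the wings. I'll release gently.

Run:
```python
import numpy as np, cv2, h
from station import bot, imaging
np.set_printoptions(precision=2,suppress=True)
for q in (0.33,0.35,0.37,0.40):
    bot.set_gripper(q); print(q,bot.get_opening(),bot.get_force(),round(bot.get_grasp_force(),2))
a,d=imaging.camera("scene"); b,_=imaging.camera("wrist"); i=imaging.camera_info("scene")
np.savez("scene5.npz",p=a,d=d,K=i["camera_matrix"],T=i["world_to_cam"]); print(bot.get_time())
cv2.imwrite("pics/c5.png",np.hstack([cv2.resize(a[180:360,260:460],(440,396),interpolation=cv2.INTER_CUBIC),cv2.resize(b[40:440,120:520],(360,396))])[:,:,::-1])
```

```text
0.33 0.3276400315743455 [2.35 4.61 1.85] 2.45
0.35 0.34697614043223507 [3.91 3.76 3.4 ] 2.68
0.37 0.36895732596527775 [4.5  3.02 3.77] 2.56
0.4 0.39887227730639735 [3.65 2.72 3.13] 2.49
23.3667
```

View pics/c5.png

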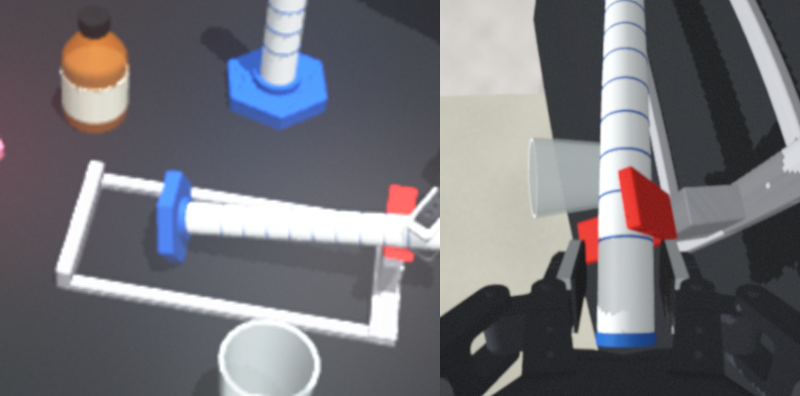

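Run:
```python
import numpy as np, cv2, h
from station import bot, imaging
from scipy.spatial.transform import Rotation as R
np.set_printoptions(precision=2,suppress=True)
rd=lambda s:print(s,bot.get_ee_pos(),bot.get_force(),round(bot.get_grasp_force(),2),round(bot.get_time(),2))
xr,yr,zw=h.frame(h.TH); t=np.radians(80); a=np.sin(t)*xr+np.cos(t)*zw
p=np.array(bot.get_ee_pos()); rd("start")
for k in (3,6,10,14):
    r=bot.move_l((p+k*a).tolist(),rate=15,max_force=4); rd((k,r))
    if r: break
b,_=imaging.camera("wrist"); a_,d=imaging.camera("scene")
cv2.imwrite("pics/c6.png",np.hstack([cv2.resize(a_[220:320,370:470],(400,400),interpolation=cv2.INTER_CUBIC),cv2.resize(b[140:440,170:470],(400,400))])[:,:,::-1])
```

```text
start [625.27 132.21  63.78] [4.81 2.67 3.3 ] 2.49 23.37
(3, True) [625.27 133.21  63.35] [-1.14  0.13  0.01] 0.0 23.57
```

View pics/c6.png

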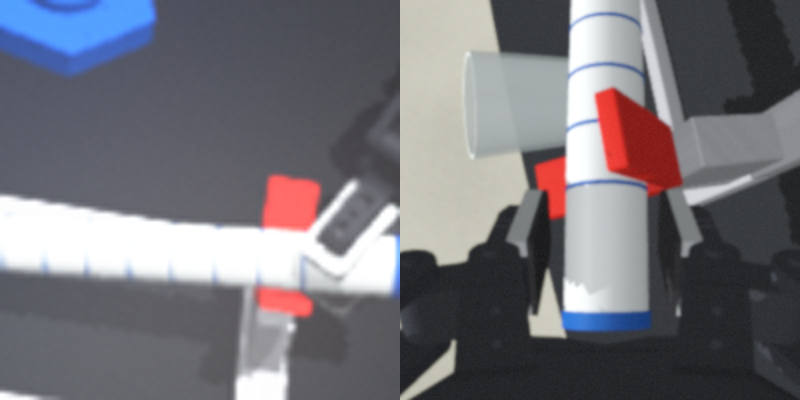

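The contact force is gone: the lower finger had been catching the wing's edge. Both pads are now clear of the tube, so I move on outward, withdraw and check.

Run:
```python
import numpy as np, cv2, h
from station import bot, imaging
from scipy.spatial.transform import Rotation as R
np.set_printoptions(precision=2,suppress=True)
rd=lambda s:print(s,bot.get_ee_pos(),bot.get_force(),round(bot.get_grasp_force(),2),round(bot.get_time(),2))
xr,yr,zw=h.frame(h.TH); t=np.radians(80); a=np.sin(t)*xr+np.cos(t)*zw
p=np.array(bot.get_ee_pos())
r=bot.move_l((p+9*a).tolist(),rate=20,max_force=4); rd(r)
if not r:
    bot.set_gripper(0.45); rd("open")
    tz=R.from_euler('xyz',bot.get_tcp_rot(),degrees=True).as_matrix()[:,2]; p=np.array(bot.get_ee_pos())
    r=bot.move_l((p-60*tz).tolist(),rate=30,max_force=4); rd(r)
    if not r:
        r=bot.move_l((p-110*tz+40*zw).tolist(),rate=80,max_force=6); rd(r)
        q=np.array(bot.get_ee_pos()); print(bot.move_l((q+[0,40,130]).tolist(),rate=100,max_force=8)); rd("up")
for n in("scene","top"):
    i=imaging.camera_info(n); c,d=imaging.camera(n); np.savez(n+"7.npz",p=c,d=d,K=i["camera_matrix"],T=i["world_to_cam"])
s,t=np.load("scene7.npz")["p"],np.load("top7.npz")["p"]
cv2.imwrite("pics/c7.png",np.hstack([cv2.resize(s[180:400,210:460],(400,352),interpolation=cv2.INTER_CUBIC),cv2.resize(t[120:340,180:430],(400,352),interpolation=cv2.INTER_CUBIC)])[:,:,::-1])
```

```text
False [628.5  141.52  64.88] [-0.55 -0.16 -0.07] 0.0 24.24
open [628.41 141.36  64.87] [-0.05 -0.68  0.21] 0.0 24.47
False [596.32 186.68  87.24] [ 0.12 -0.93 -0.37] 0.0 26.62
False [569.51 224.41 145.61] [-0.35 -0.29  0.08] 0.0 27.7
False
up [569.37 264.14 275.08] [ 0.59 -0.22 -0.45] 0.0 29.21
```

View pics/c7.png

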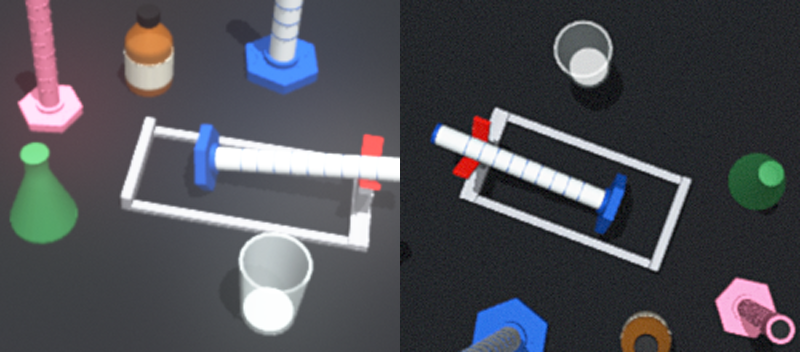

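Run:
```python
import numpy as np, h, cv2
np.set_printoptions(precision=1,suppress=True)
z=np.load("top7.npz"); d=z["d"]; v,u=np.nonzero(d>0); X=h.unproj(z,np.c_[u,v],d[v,u])
th=np.radians(69.8); xr,yr,_=h.frame(th); V=np.array([609.5,124.,0]); x=(X-V)@xr+197; y=(X-V)@yr; c=z["p"][v,u].astype(int)
w=(c.min(1)>90)&(abs(y)<25)&(X[:,2]>25)&(X[:,2]<110)
for lo in range(30,270,20):
    s=w&(x>=lo)&(x<lo+20)
    if s.sum()>5: print(lo+10,s.sum(),"y",np.percentile(y[s],[3,50,97]),"ztop",np.percentile(X[s,2],92))
b=(c[:,2]>100)&(c[:,0]<60)&(abs(y)<50)&(x>-40)&(x<300); print("blue x",np.percentile(x[b],[1,99]))
```

```text
40 101 y [-6.8  4.3 15. ] ztop 50.14286665681732
60 127 y [-7.1  3.6 14.5] ztop 52.785038280444844
80 127 y [-7.6  3.3 13.9] ztop 56.67691438906907
100 127 y [-8.   2.9 13.4] ztop 59.96639485311935
120 128 y [-8.6  2.5 12.7] ztop 62.97785603921991
140 130 y [-9.1  1.8 12.4] ztop 66.43250808365288
160 130 y [-9.5  1.2 11.8] ztop 70.92459500197835
180 136 y [-10.4   0.9  11.8] ztop 74.08215401281063
200 151 y [-13.2  -0.5  11.1] ztop 77.27697875594265
220 134 y [-11.    0.1  10.6] ztop 80.95278872245032
240 70 y [-11.3  -0.5  10.1] ztop 83.84545040095101
blue x [ 14.1 244.5]
```

The tube is centred in the V: y is about 0 at the rest and the tilt is about 80°. The foot is on the bench inside the rack, and the other objects have not moved.

```bash
python3 -c "
from station import ticket; print(ticket.close_job())"
```

```text
the job is handed in; nothing more can be done
None
```

The cylinder was guided down and now lies in the V at about 80°, with its foot on the bench inside the rack and the arm clear; the only rough spot was about 8 N as the tube met a wing before sliding in, and the job is handed in.

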